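Tip the cuvettes into the catch basin

TASK

Two hinged tip trays stand on the lab bench, each behind its own handle and in front of its own white basin. On the tray that holds the two oblong black cuvettes, lift the handle until both cuvettes have slid out into the basin behind it, then lower the tray gently all the way back down (do not let it drop) and let go of the handle.

Things in the scene. Friction and masses are not known exactly. Their poses are not given: they have to be found in the camera images.
- stand_hinge (a point): Middle of the tray's hinge line on its fixed stand, 60 mm above the bench. z up, y along the hinge, x level, away from the robot, tray to basin (yaw within 15 degrees). Tray when down: x -150 to 0 mm, 130 wide, floor at z 0, 18 mm walls on 3 sides, open at the hinge. Fixed open white basin: inside x -2 to +138, y -64 to +64 mm, floor z -48, rim z -6. A like stand with round caps is not used.
- tray_handle (a point): Middle of the handle, a round bare steel bar 10 mm thick above the tray's free edge, parallel to the hinge, 80 mm clear between its legs. Tray down: at x -165, y 0, z +50 mm in the hinge frame (110 mm above the bench); its own axes are then the hinge's. It swings with the tray about the hinge. Pinched from above, a finger on each side (x), it turns freely between the fingers.
- tray (a joint): Tilt of the cuvettes' tray about its hinge, rad: 0 = down and level (its start), grows as the handle is lifted up and over towards the basin, stop at 1.25. Cuvettes slide out between about 0.45 and 0.85. The tray weighs about 0.4 kg and falls back if let go.
- cuvette_a_mid (a point): Centre of one black plastic cuvette, a plain bar of 45 x 12.5 x 12.5 mm (long side along its x), about 14 g, lying loose in the tray at any yaw.
- cuvette_b_mid (a point): Centre of the other cuvette, alike in every way.
Mind the look-alikes: they are no part of the job. Leave any orange or turquoise look-alike of the part that bears cuvette_b_mid alone.

How it is judged:
By the outcome, as a careful person would: the job done as asked, in the order asked, and still so for the second after the job is handed in, with the robot touching nothing.
It also fails if it takes over 38 s, if anything falls off the work surface, if the arm or the gripper's body presses on something with over 40 N, if the wrist force passes 120 N, or if a joint passes its speed limit or range.

ROBOT

A 6-joint arm with a two-finger parallel gripper is mounted at the origin on the work surface. World frame = base frame: x ahead of the robot, y to its left, z up, the work surface at z = 0. Lengths are in m, angles in rad, forces in N, time in s.
With the tool pointing down it reaches from about 0.25 to 0.775 m from the base axis. Payload 4 kg.
Tool frame: the origin (TCP) lies midway between the tips of the shut fingers; the grasp point (between the pads) lies 19 mm behind it; z points along the fingers, y is the direction in which the jaws open and shut (so a half turn about z gives the same grasp; the last joint's range is limited). The gripper opens to 94 mm and grips with 3 to 60 N. Pads are 16 mm wide; open, the fingers measure 119 mm over their backs; the gripper's body (75 mm by 177 mm) begins 78 mm behind the grasp point.
Start: joints at [-0.103, 0.087, 1.371, -0, 1.684, -0.103], TCP at [0.55, -0, 0.206] pointing down, gripper open.
Joint ranges: [-3.1, 3.1], [-0.76, 2.03], [0.27, 2.55], [-1.08, 4.22], [0.17, 2.65], [-2.57, 2.57]. Speed limits (rad/s): [2.79, 2.79, 3.14, 3.14, 3.14, 3.14].

INTERFACE

Orientations are given as [roll, pitch, yaw] about the fixed x, y, z axes, in that order (R = Rz(yaw) Ry(pitch) Rx(roll)).
In Python, from bench import * gives the robot as it stands.
- The arm moves only by the tool move_arm, never from a script. Its argument "increments" is a list of rows, each an object with "turn": the turn, a rotation vector about the tool's x, y, z in rad, a list of three; "delta_pos": the shift along the tool's x, y, z in m, a list of three; "jaw": the closure, from -1 (fully open) to 1 (shut). A call has 1 to 5 rows; each row is the pose to reach, as a shift and turn from the pose measured when the call began, along the tool's axes at that moment; what a row does not reach only later rows make up. A row lasts 1/10 s, in which the tool goes at most 50 mm and 8.59 degrees, less where a joint would pass 70% of its speed; a pose out of reach is approached as far as the arm can. A call with a gripper value outside its range is refused whole. The fingers move at their own pace and stop on an object; the grip force is fixed at half the most. Time passes only in rows, so rows that repeat a pose let the fingers close. It gives the time, the measured TCP pose, the force and the opening at its end, in the units of the state.
- get_obs(): the state, without advancing time (a new reading comes with each control period).
- snapshot(name): name is "scene" or "side" or "wrist"; returns the picture (384x512x3 uint8, red, green, blue); there is no depth.
- camera_params(name): a dict with "mtx" (3x3 intrinsics, pixels), "distortion" ([k1, k2, p1, p2, k3] as OpenCV has them; the pictures are not rectified), "rvec" (rotation vector, rad) and "tvec" (3), from world to camera coordinates, as OpenCV has them. Camera axes: x right, y down, z forward; pixel columns grow to the right and rows downward; lengths in m; the calibration is good to about 2 mm. A picture is of the moment at which its call begins: read the wrist's pose just before it. camera_params takes no time and is no camera call; for the wrist camera it gives the pose at the moment of the call.
- close_job(): hands the job in, once; it reports no verdict.
Trained networks look in the newest picture that a camera, given by its name, has taken for a name from the list of things; names that differ only in an ending like _2 or _b are one class to them, and where a whole thing is asked for, a point or a joint stands for the part that bears it (a point fixed in the world has none). Each returns a list of dicts, best first, with "p" (0 to 1); they miss things now and then, are a little off and sometimes report something else, mostly with a low value. They report only what shows in the picture. A call takes as long as a camera call. They do not tell look-alikes from the thing itself.
- regions_of(target, camera): "mask" (384x512 bool, what is visible of it) and "at" ([column, row] in pixels, amid what is visible of it).
The state is a dict: "time": time; "joint_positions": joint angles; "qvel": joint speeds; "joint_torque": joint torques, N m; "tool_pos": TCP position; "ee_rot": TCP orientation; "wrist_force": force on the tool from outside, world axes, zero at the start; "wrist_torque": the same for the moment, N m; "width": finger opening in m.
Only numpy, scipy, OpenCV 4.12 (cv2) and the standard library are available. Lean on these libraries where they do the work, as an engineer would, in place of code of your own. Each camera call takes 0.05 s, during which the arm holds its last target.

## Working session

There is one attempt and no reset: what is moved stays moved. The work goes in short steps, Python scripts to look and compute and a tool call to move; the robot and the scene stay as the last step left them, time stands still between calls to the robot, and variables do not carry over. Pictures are saved under pics/ and viewed, and the job is handed in when it is done.

Besides the shell and the picture viewer there is one more tool, called after "Request:" as a command line: name --argument value ..., lists and objects as JSON in quotes. move_arm: Moves the arm, as the interface text tells. Its arguments: {"type":"object","properties":{"increments":{"type":"array","items":{"type":"object","properties":{"turn":{"type":"array","items":{"type":"number"}},"delta_pos":{"type":"array","items":{"type":"number"}},"jaw":{"type":"number"}}}}},"required":["increments"]}

```bash
mkdir -p pics; ls; python3 - <<'E'
from bench import *
import cv2
o=get_obs();print(o)
for n in("scene","side"):
    im=snapshot(n);cv2.imwrite(f"pics/{n}0.png",im[:,:,::-1]);
    for t in("tray_handle","cuvette_a_mid","tray"):
        for r in regions_of(t,n):print(n,t,r["at"],round(r["p"],2),r["mask"].sum())
E
```

```text
pics
{'time': 0.0, 'joint_positions': array([-1.03094399e-01,  8.79470552e-02,  1.37224595e+00, -1.63483836e-05,
        1.68361045e+00, -1.03096666e-01]), 'qvel': array([-0.00114559, -0.00165587,  0.00050633, -0.00029506, -0.00150445,
       -0.00181738]), 'joint_torque': array([ 1.28542815e-03, -3.40182602e+01, -3.02423716e+01,  7.18220207e-02,
        3.29729996e-02, -1.13141955e-04]), 'tool_pos': array([5.49445735e-01, 5.00800220e-05, 2.04312752e-01]), 'ee_rot': array([-3.13939193e+00, -2.11359613e-04,  1.57079654e+00]), 'wrist_force': array([ 0.42835048, -0.94961818,  0.33828253]), 'wrist_torque': array([ 0.02572491, -0.03249437,  0.01958311]), 'width': 0.09388636139169489}
scene tray_handle [203.7, 150.9] 0.87 2906
scene cuvette_a_mid [199.7, 141.9] 0.42 108
scene tray [202.1, 149.6] 0.56 2875
side tray_handle [310.6, 273.9] 0.73 6975
side cuvette_a_mid [312.4, 291.0] 0.71 253
side cuvette_a_mid [293.4, 268.7] 0.52 243
side tray [311.1, 278.7] 0.7 7265
```

View pics/scene0.png

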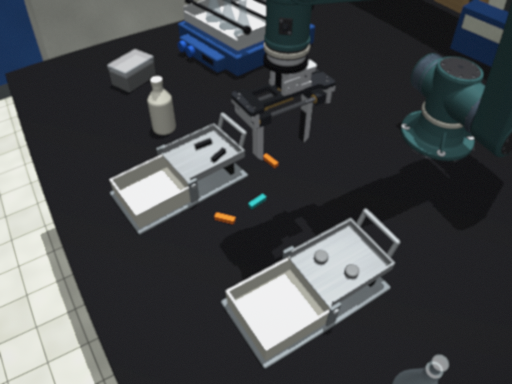

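View pics/side0.png

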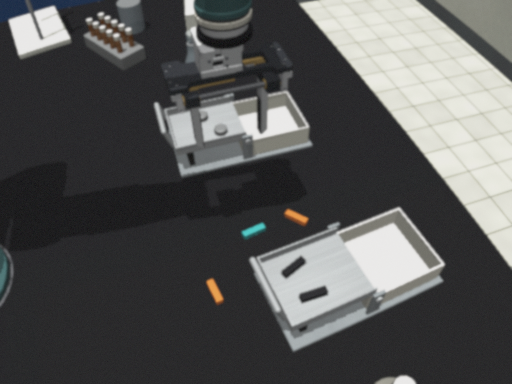

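The cuvette tray is at about (203,150) in scene and (330,280) in side. The caps tray is at (345,265) in scene and (210,130) in side, so I leave it alone. The loose orange and turquoise bars at scene (271,160), (225,217) and (257,200) are also look-alikes. Next is a close crop to check.

```bash
python3 - <<'E'
import cv2
a=cv2.imread("pics/scene0.png")[100:240,100:260];b=cv2.imread("pics/side0.png")[200:350,235:450]
cv2.imwrite("pics/c1.png",cv2.resize(a,None,fx=4,fy=4,interpolation=cv2.INTER_CUBIC));cv2.imwrite("pics/c2.png",cv2.resize(b,None,fx=3.7,fy=3.7,interpolation=cv2.INTER_CUBIC))
E
```

```text
(no output)
```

View pics/c1.png

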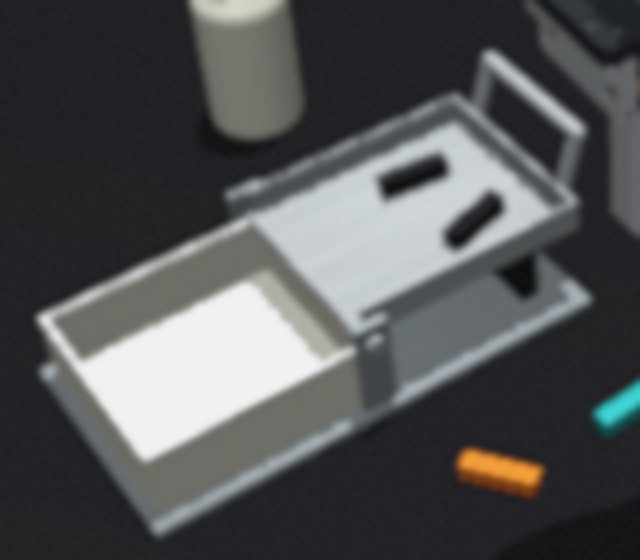

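View pics/c2.png

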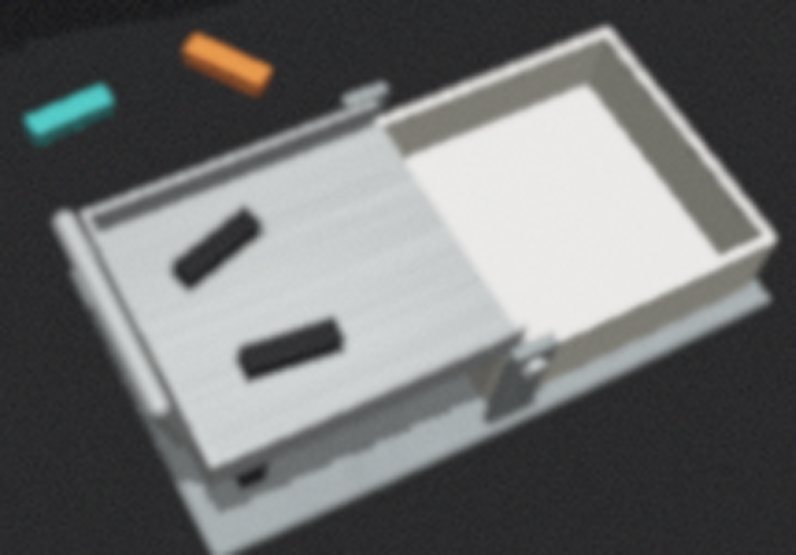

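```bash
cat > h.py <<'E'
from bench import *
import cv2,numpy as np
from scipy.optimize import least_squares
def proj(n,P,c=None):
    c=c or camera_params(n)
    return cv2.projectPoints(np.array(P,float),np.array(c["rvec"],float),np.array(c["tvec"],float),np.array(c["mtx"]),np.array(c["distortion"],float))[0][:,0]
def w(p,P):
    c,s=np.cos(p[2]),np.sin(p[2]);P=np.array(P,float)/1000
    return np.c_[p[0]+c*P[:,0]-s*P[:,1],p[1]+s*P[:,0]+c*P[:,1],.06+P[:,2]]
E
python3 - <<'E'
from h import *
M=[(138,64,-48),(138,-64,-48),(-165,-44,50),(-165,44,50),(-150,65,18),(-150,-65,18)]
A=np.array([(147,460),(80,358),(490,57),(580,130),(578,203),(455,97)])/4+100
B=np.array([(590,85),(718,255),(160,410),(65,215),(85,212),(213,465)])/3.7+[235,200]
ca,cb=camera_params("scene"),camera_params("side")
f=lambda p:np.r_[proj("scene",w(p,M),ca)-A,proj("side",w(p,M),cb)-B].ravel()
r=least_squares(f,[.6,-.2,0],loss="soft_l1");print(r.x);print(f(r.x).reshape(-1,2).round(1))
p=r.x;np.save("p.npy",p)
H=w(p,[(-165,0,50)])[0];print("handle",H,"r",np.hypot(*w(p,[(0,0,0)])[0][:2]))
h=p[2]
print("tool yaw needed: tool y along hinge x")
E
```

```text
[ 0.69622019 -0.20722228  0.08959903]
[[ 2.6  9.2]
 [-4.8  1.2]
 [-0.2  0. ]
 [-1.6 -0.4]
 [-0.7 -1.2]
 [-0.4 -1.6]
 [-0.3 -0.2]
 [ 5.5  7. ]
 [-1.1 -2.8]
 [ 0.4  1.5]
 [-1.3 -0.8]
 [-0.8 -0.1]]
handle [ 0.53188206 -0.22198634  0.11      ] r 0.7264045880778803
tool yaw needed: tool y along hinge x
```

```bash
python3 - <<'E'
from h import *
M=[(-165,-44,50),(-165,44,50),(-150,65,18),(-150,-65,18)]
A=np.array([(490,57),(580,130),(578,203),(455,97)])/4+100
B=np.array([(160,410),(65,215),(85,212),(213,465)])/3.7+[235,200]
ca,cb=camera_params("scene"),camera_params("side")
f=lambda p:np.r_[proj("scene",w(p,M),ca)-A,proj("side",w(p,M),cb)-B].ravel()
r=least_squares(f,[.6,-.2,0],loss="soft_l1");p=r.x;print(p,abs(f(p)).max());np.save("p.npy",p)
print(w(p,[(-165,0,50)])[0])
# bottle base
g=least_squares(lambda q:(proj("scene",[[q[0],q[1],0]],ca)[0]-[163,133]),[.5,-.3]);print("bottle",g.x)
for n,c,k in(("scene",ca,1.5),("side",cb,1.5)):
    im=cv2.imread(f"pics/{n}0.png");im=cv2.resize(im,None,fx=k,fy=k)
    for L in([(138,64,-48),(138,-64,-48),(-2,-64,-48),(-2,64,-48)],[(138,64,-6),(138,-64,-6),(-2,-64,-6),(-2,64,-6)],[(-165,-40,50),(-165,40,50)],[(-150,-65,18),(0,-65,18),(0,65,18),(-150,65,18)]):
        cv2.polylines(im,[(proj(n,w(p,L),c)*k).astype(int)],True,(0,0,255),1)
    cv2.imwrite(f"pics/ov_{n}.png",im)
E
```

```text
[ 0.69649677 -0.20630267  0.09558511] 2.9420643596042737
[ 0.53224995 -0.22205021  0.11      ]
bottle [ 0.64896004 -0.41141201]
```

View pics/ov_scene.png

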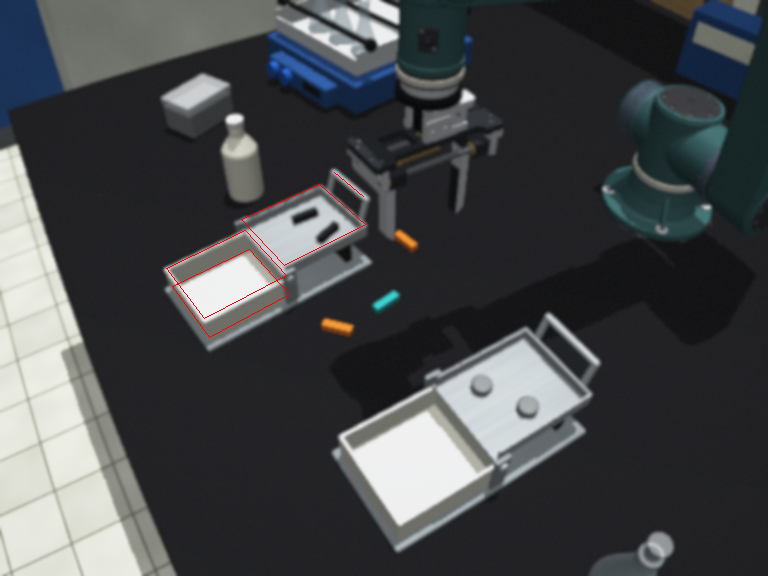

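View pics/ov_side.png

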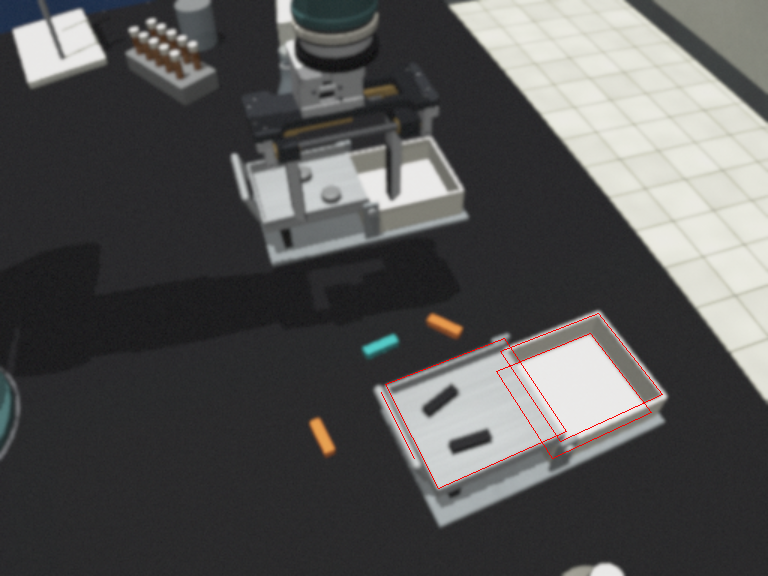

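The overlay fits both views, and the handle is at (0.532, -0.222, 0.110) with yaw 0.096. I move above it now.

Request:
move_arm --increments '[{"delta_pos":[-0.05,-0.004,0],"turn":[0,0,-0.03],"jaw":-1},{"delta_pos":[-0.1,-0.008,0],"turn":[0,0,-0.06],"jaw":-1},{"delta_pos":[-0.15,-0.012,0],"turn":[0,0,-0.096],"jaw":-1},{"delta_pos":[-0.19,-0.017,0],"turn":[0,0,-0.096],"jaw":-1},{"delta_pos":[-0.222,-0.017,0],"turn":[0,0,-0.096],"jaw":-1}]'

```text
time: 0.9
tool_pos: [0.5321, -0.2245, 0.2054]
ee_rot: [-3.141, 0.0, 1.665]
wrist_force: [-0.6, 0.5, -0.3]
width: 0.0939
```

```bash
python3 - <<'E'
from h import *
p=np.load("p.npy");o=get_obs();print(o["tool_pos"],o["ee_rot"])
c=camera_params("wrist");im=snapshot("wrist")[:,:,::-1].copy();k=1.5
print([(r["at"],r["p"]) for r in regions_of("tray_handle","wrist")])
im=cv2.resize(im,None,fx=k,fy=k)
for L in([(-165,-40,50),(-165,40,50)],[(-150,-65,18),(0,-65,18),(0,65,18),(-150,65,18)]):
    cv2.polylines(im,[(proj("wrist",w(p,L),c)*k).astype(int)],True,(0,0,255),1)
cv2.imwrite("pics/w1.png",im)
E
```

```text
[ 0.5321402  -0.22451803  0.20540354] [-3.14124521e+00  4.23554575e-04  1.66491089e+00]
[([331.3, 179.0], 0.75)]
```

View pics/w1.png

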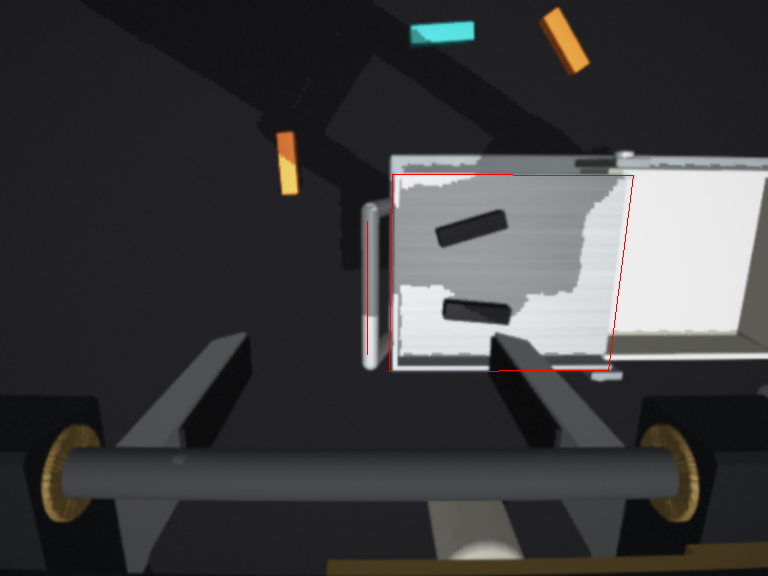

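Request:
move_arm --increments '[{"delta_pos":[0.002,0.001,0.03],"jaw":-0.5},{"delta_pos":[0.002,0.001,0.06],"jaw":-0.3},{"delta_pos":[0.002,0.001,0.085],"jaw":-0.1},{"delta_pos":[0.002,0.001,0.1],"jaw":0.1},{"delta_pos":[0.002,0.001,0.109],"jaw":0.3}]'

```text
validation failed for argument at $.in...
```

```bash
python3 - <<'E'
from h import *
for n in("scene","wrist"):cv2.imwrite(f"pics/{n}2.png",snapshot(n)[:,:,::-1])
print(get_obs())
E
```

```text
{'time': 1.1, 'joint_positions': array([-4.93893749e-01,  1.48957972e-01,  1.30337478e+00,  5.51146402e-04,
        1.69022262e+00, -5.88328068e-01]), 'qvel': array([ 0.03473306, -0.0144562 ,  0.00737603,  0.00552052,  0.00219948,
       -0.00236334]), 'joint_torque': array([-1.01458356e+00, -3.62324202e+01, -3.03384697e+01, -5.12789539e-02,
        1.52479531e-02, -1.24054193e-02]), 'tool_pos': array([ 0.53276273, -0.22233948,  0.20506858]), 'ee_rot': array([-3.14109554e+00, -9.89540819e-04,  1.66529580e+00]), 'wrist_force': array([-0.2004083 ,  0.89119118,  0.29253274]), 'wrist_torque': array([-0.02030864, -0.01099872, -0.00397549]), 'width': 0.09407370918905213}
```

View pics/wrist2.png

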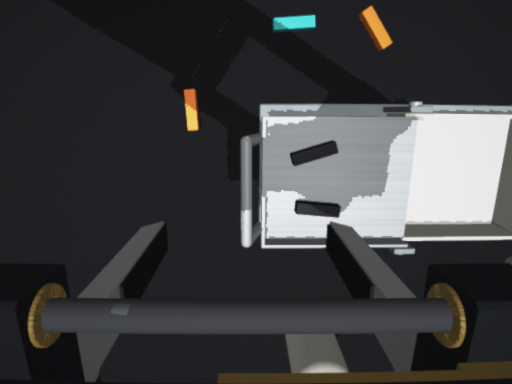

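The call was refused, probably because "turn" was missing. The picture shows the handle at column 246, unmoved.

Request:
move_arm --increments '[{"delta_pos":[0,0,0.03],"turn":[0,0,0],"jaw":-0.5},{"delta_pos":[0,0,0.06],"turn":[0,0,0],"jaw":-0.3},{"delta_pos":[0,0,0.085],"turn":[0,0,0],"jaw":-0.1},{"delta_pos":[0,0,0.1],"turn":[0,0,0],"jaw":0.1},{"delta_pos":[0,0,0.109],"turn":[0,0,0],"jaw":0.3}]'

```text
time: 1.6
tool_pos: [0.5324, -0.2207, 0.0947]
ee_rot: [-3.14, -0.002, 1.667]
wrist_force: [0.7, -0.7, -0.0]
width: 0.0575
```

```bash
python3 - <<'E'
from h import *
a=snapshot("scene")[60:240,100:340,::-1];b=snapshot("wrist")[:,:,::-1]
cv2.imwrite("pics/m2.png",np.hstack([cv2.resize(a,(400,300)),cv2.resize(b,(400,300))]))
o=get_obs();print(o["tool_pos"],o["width"],o["wrist_force"])
E
```

```text
[ 0.53243751 -0.22125006  0.09524496] 0.04929903091300889 [-0.21454301 -0.37349357  0.02340072]
```

View pics/m2.png

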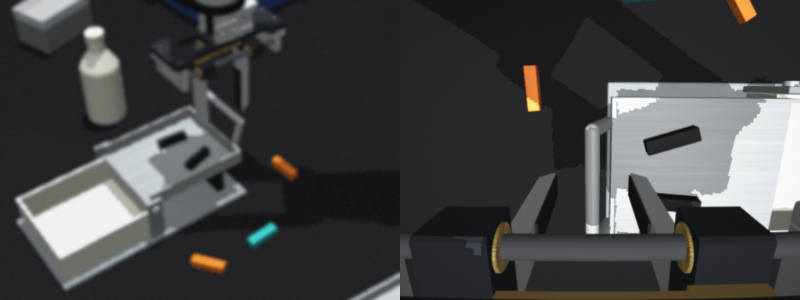

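The handle bar, near column 592 of the composite, sits between the fingers. I close the jaws.

Request:
move_arm --increments '[{"delta_pos":[0,0,0],"turn":[0,0,0],"jaw":0.5},{"delta_pos":[0,0,0],"turn":[0,0,0],"jaw":0.8},{"delta_pos":[0,0,0],"turn":[0,0,0],"jaw":1},{"delta_pos":[0,0,0],"turn":[0,0,0],"jaw":1},{"delta_pos":[0,0,0],"turn":[0,0,0],"jaw":1}]'

```text
time: 2.2
tool_pos: [0.5318, -0.2215, 0.0956]
ee_rot: [-3.138, -0.002, 1.666]
wrist_force: [-7.4, -1.1, 4.9]
width: 0.0094
```

Request:
move_arm --increments '[{"delta_pos":[0,0,0],"turn":[0,0,0],"jaw":1},{"delta_pos":[0,0,0],"turn":[0,0,0],"jaw":1},{"delta_pos":[0,0,0],"turn":[0,0,0],"jaw":1}]'

```text
time: 2.5
tool_pos: [0.5318, -0.2216, 0.0957]
ee_rot: [-3.138, -0.002, 1.666]
wrist_force: [-0.3, -0.8, 0.3]
width: 0.0088
```

```bash
cat > t.py <<'E'
import numpy as np
ps=np.array([-165.,50])
for t in np.arange(0,1.11,.05):
    x=-165*np.cos(t)+50*np.sin(t)+165; z=165*np.sin(t)+50*np.cos(t)-50
    print(round(t,2),round(x,1),round(z,1))
E
python3 t.py
```

```text
0.0 0.0 0.0
0.05 2.7 8.2
0.1 5.8 16.2
0.15 9.3 24.1
0.2 13.2 31.8
0.25 17.5 39.3
0.3 22.1 46.5
0.35 27.1 53.5
0.4 32.5 60.3
0.45 38.2 66.8
0.5 44.2 73.0
0.55 50.5 78.9
0.6 57.1 84.4
0.65 63.9 89.7
0.7 71.0 94.5
0.75 78.4 99.1
0.8 85.9 103.2
0.85 93.7 107.0
0.9 101.6 110.3
0.95 109.7 113.3
1.0 117.9 115.9
1.05 126.3 118.0
1.1 134.7 119.7
```

Request:
move_arm --increments '[{"delta_pos":[0,0.001,-0.004],"turn":[0,0,0],"jaw":1},{"delta_pos":[0,0.003,-0.008],"turn":[0,0,0],"jaw":1},{"delta_pos":[0,0.006,-0.016],"turn":[0,0,0],"jaw":1},{"delta_pos":[0,0.009,-0.024],"turn":[0,0,0],"jaw":1},{"delta_pos":[0,0.013,-0.032],"turn":[0,0,0],"jaw":1}]'

```text
time: 3.0
tool_pos: [0.5449, -0.2203, 0.1282]
ee_rot: [-3.138, -0.002, 1.666]
wrist_force: [0.4, -1.5, -4.4]
width: 0.0091
```

```bash
cat > st.py <<'E'
from h import *
import sys
a=snapshot("scene")[60:240,100:340,::-1];b=snapshot("side")[150:350,220:486,::-1]
cv2.imwrite(f"pics/{sys.argv[1]}.png",np.hstack([cv2.resize(a,(400,300)),cv2.resize(b,(400,300))]))
o=get_obs();d=o["tool_pos"]-[.5318,-.2216,.0957];y=.0956
print(o["time"],"hx",(d[0]*np.cos(y)+d[1]*np.sin(y)).round(4),"hy",(-d[0]*np.sin(y)+d[1]*np.cos(y)).round(4),"z",d[2].round(4),o["ee_rot"].round(3),o["wrist_force"].round(1),o["width"])
hx,z=-.165+(d[0]*np.cos(y)+d[1]*np.sin(y)),.05+d[2]
print("tilt",np.arctan2(.05,-.165)-np.arctan2(z,hx),"r",np.hypot(hx,z))
E
python3 st.py t1
```

```text
3.1 hx 0.0139 hy 0.0 z 0.0339 [-3.140e+00 -1.000e-03  1.667e+00] [-1.9 -0.5 -2.8] 0.00895661796690591
tilt 0.2128367282059358 r 0.17281377685865532
```

View pics/t1.png

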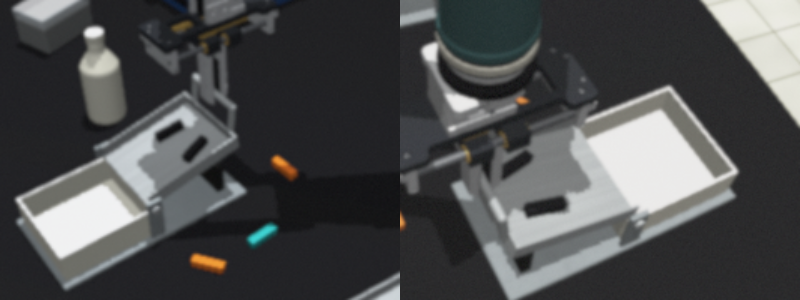

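The tray lifts with the handle and tilt is 0.21. The cuvettes are still on the tray.

Request:
move_arm --increments '[{"delta_pos":[0,0.0035,-0.006],"turn":[0,0,0],"jaw":1},{"delta_pos":[0,0.007,-0.0115],"turn":[0,0,0],"jaw":1},{"delta_pos":[0,0.011,-0.017],"turn":[0,0,0],"jaw":1},{"delta_pos":[0,0.015,-0.0225],"turn":[0,0,0],"jaw":1},{"delta_pos":[0,0.0195,-0.028],"turn":[0,0,0],"jaw":1}]'

```text
time: 3.6
tool_pos: [0.5647, -0.2184, 0.1583]
ee_rot: [-3.138, -0.001, 1.666]
wrist_force: [-5.1, -0.4, 0.8]
width: 0.0091
```

```bash
python3 st.py t2
```

```text
3.7 hx 0.0338 hy 0.0 z 0.0636 [-3.140e+00 -1.000e-03  1.667e+00] [-5.8 -0.1  1.3] 0.009013496019861627
tilt 0.4196098274350115 r 0.1735310785773322
```

View pics/t2.png

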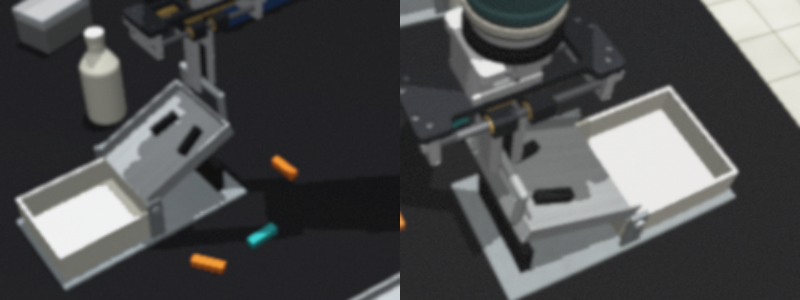

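Tilt is 0.42 and the cuvettes haven't moved. I go on more slowly.

Request:
move_arm --increments '[{"delta_pos":[0,0.0035,-0.0025],"turn":[0,0,0],"jaw":1},{"delta_pos":[0,0.007,-0.006],"turn":[0,0,0],"jaw":1},{"delta_pos":[0,0.0105,-0.0095],"turn":[0,0,0],"jaw":1},{"delta_pos":[0,0.0135,-0.0125],"turn":[0,0,0],"jaw":1},{"delta_pos":[0,0.0165,-0.0153],"turn":[0,0,0],"jaw":1}]'

```text
time: 4.2
tool_pos: [0.5811, -0.2168, 0.176]
ee_rot: [-3.139, -0.001, 1.666]
wrist_force: [-7.0, 0.0, 2.2]
width: 0.009
```

```bash
python3 st.py t3
```

```text
4.3 hx 0.05 hy 0.0 z 0.0809 [-3.14  -0.     1.667] [-6.8 -0.2  3.7] 0.008826077663455893
tilt 0.5558471969567442 r 0.1741903662637417
```

View pics/t3.png

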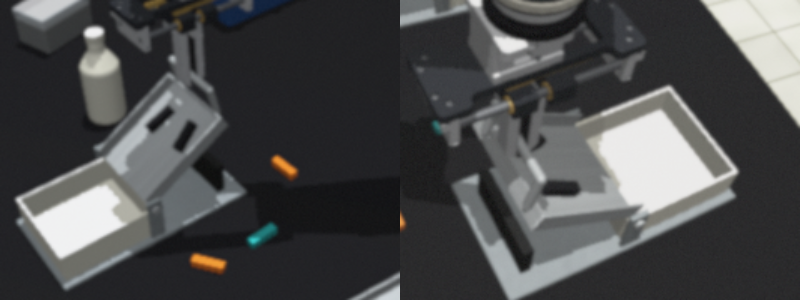

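Request:
move_arm --increments '[{"delta_pos":[0,0.004,-0.001],"turn":[0,0,0],"jaw":1},{"delta_pos":[0,0.0075,-0.004],"turn":[0,0,0],"jaw":1},{"delta_pos":[0,0.011,-0.0067],"turn":[0,0,0],"jaw":1},{"delta_pos":[0,0.0145,-0.0093],"turn":[0,0,0],"jaw":1},{"delta_pos":[0,0.018,-0.0118],"turn":[0,0,0],"jaw":1}]'

```text
time: 4.8
tool_pos: [0.5989, -0.2151, 0.1907]
ee_rot: [-3.14, 0.001, 1.666]
wrist_force: [-7.6, 0.5, 5.4]
width: 0.009
```

```bash
python3 st.py t4
```

```text
4.9 hx 0.068 hy -0.0 z 0.0955 [-3.141e+00  1.000e-03  1.667e+00] [-6.5  0.   5.2] 0.008795200009834532
tilt 0.688787316012395 r 0.174871434461978
```

View pics/t4.png

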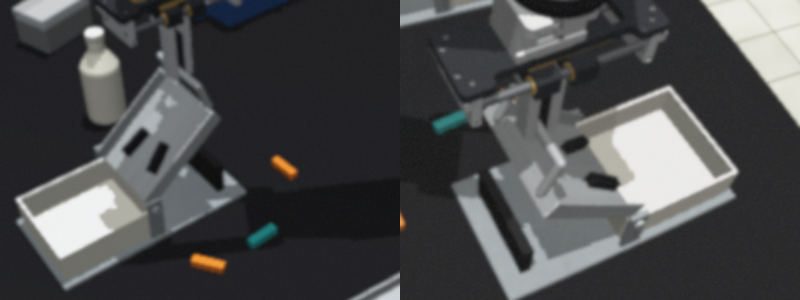

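At tilt 0.69 both cuvettes have begun to slide. I hold and watch.

Request:
move_arm --increments '[{"delta_pos":[0,0,0.0015],"turn":[0,0,0],"jaw":1},{"delta_pos":[0,0,0.0015],"turn":[0,0,0],"jaw":1},{"delta_pos":[0,0,0.0015],"turn":[0,0,0],"jaw":1},{"delta_pos":[0,0,0.0015],"turn":[0,0,0],"jaw":1}]'

```text
time: 5.3
tool_pos: [0.5993, -0.2151, 0.1911]
ee_rot: [3.141, 0.001, 1.667]
wrist_force: [-5.6, 0.1, 3.9]
width: 0.0087
```

```bash
python3 st.py t5
```

```text
5.4 hx 0.0678 hy 0.0 z 0.0954 [3.141e+00 1.000e-03 1.667e+00] [-5.6  0.6  4.6] 0.009000985697399546
tilt 0.687280595693387 r 0.17487707492645274
```

View pics/t5.png

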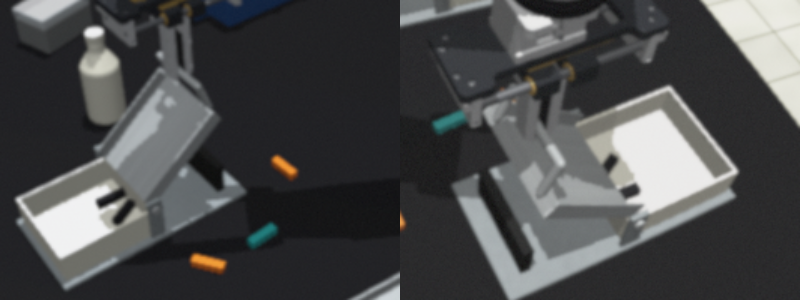

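```bash
python3 - <<'E'
from h import *
a=snapshot("scene")[120:220,100:200,::-1];b=snapshot("side")[220:320,330:450,::-1]
cv2.imwrite("pics/z5.png",np.hstack([cv2.resize(a,(400,400),interpolation=2),cv2.resize(b,(400,400),interpolation=2)]))
E
```

```text
(no output)
```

View pics/z5.png

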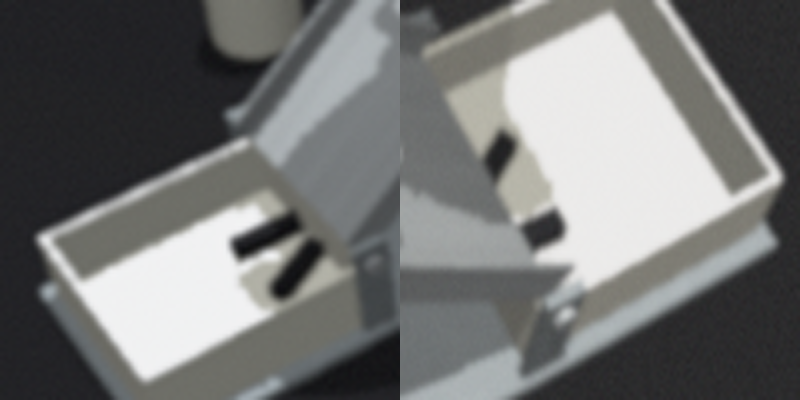

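Both cuvettes have dropped over the lip, but each may be leaning on the hinge-side wall. I tip further so that nothing rests on the lip.

Request:
move_arm --increments '[{"delta_pos":[0,0.007,-0.003],"turn":[0,0,0],"jaw":1},{"delta_pos":[0,0.0135,-0.007],"turn":[0,0,0],"jaw":1},{"delta_pos":[0,0.0195,-0.0103],"turn":[0,0,0],"jaw":1},{"delta_pos":[0,0.025,-0.013],"turn":[0,0,0],"jaw":1},{"delta_pos":[0,0.0305,-0.015],"turn":[0,0,0],"jaw":1}]'

```text
time: 6.0
tool_pos: [0.63, -0.2123, 0.2085]
ee_rot: [3.14, 0.003, 1.667]
wrist_force: [-5.5, -0.3, 5.8]
width: 0.0088
```

```bash
python3 st.py t6; python3 - <<'E'
from h import *
a=snapshot("scene")[120:220,100:200,::-1];b=snapshot("side")[220:320,330:450,::-1]
cv2.imwrite("pics/z6.png",np.hstack([cv2.resize(a,(400,400),interpolation=2),cv2.resize(b,(400,400),interpolation=2)]))
E
```

```text
6.1 hx 0.0996 hy -0.0001 z 0.113 [3.137e+00 3.000e-03 1.667e+00] [-4.4 -0.3  4.9] 0.008870666101629036
tilt 0.894918182437938 r 0.17567830611753416
```

View pics/z6.png

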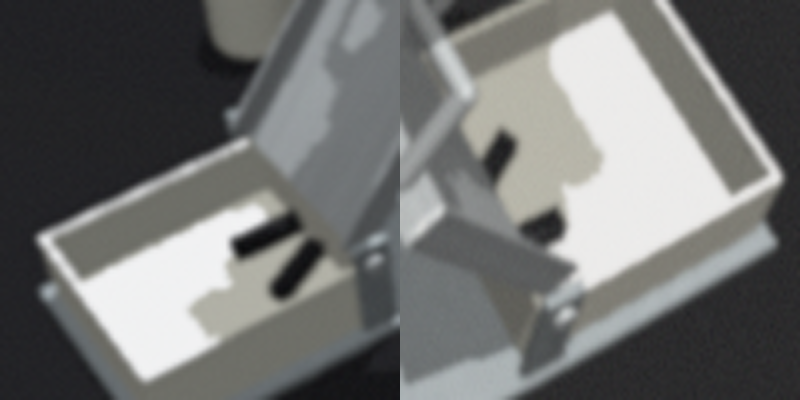

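```bash
python3 - <<'E'
from h import *
p=np.load("p.npy");c=camera_params("scene")
for z in(-42,):
  for a in((236,245),(298,220),(280,292),(315,248)):
    px=np.array(a)/4+[100,120]
    print(a,least_squares(lambda q:proj("scene",w(p,[(q[0],q[1],z)]),c)[0]-px,[30,0]).x.round(1))
E
```

```text
(236, 245) [ 39.7 -22.9]
(298, 220) [ -1.  -18.5]
(280, 292) [37.9 27.1]
(315, 248) [3.1 8.5]
```

If they lie flat at floor height, the lengths come to about 41 and 39 mm, so they fit lying flat inside the basin. I lower the tray.

Request:
move_arm --increments '[{"delta_pos":[0,-0.0044,0.003],"turn":[0,0,0],"jaw":1},{"delta_pos":[0,-0.0106,0.006],"turn":[0,0,0],"jaw":1},{"delta_pos":[0,-0.0167,0.009],"turn":[0,0,0],"jaw":1},{"delta_pos":[0,-0.0227,0.0126],"turn":[0,0,0],"jaw":1},{"delta_pos":[0,-0.0286,0.0165],"turn":[0,0,0],"jaw":1}]'

```text
time: 6.7
tool_pos: [0.6019, -0.215, 0.1928]
ee_rot: [3.136, 0.004, 1.667]
wrist_force: [-3.0, 0.2, 4.2]
width: 0.009
```

```bash
python3 st.py t7
```

```text
6.8 hx 0.0694 hy -0.0001 z 0.0964 [3.139e+00 3.000e-03 1.666e+00] [-4.7  0.   5.3] 0.009021230803907612
tilt 0.69813288532466 r 0.17483553835891982
```

View pics/t7.png

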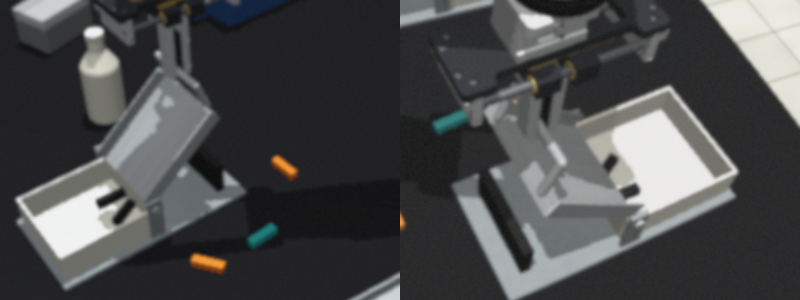

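Request:
move_arm --increments '[{"delta_pos":[0,-0.0041,0.0038],"turn":[0,0,0],"jaw":1},{"delta_pos":[0,-0.0096,0.0079],"turn":[0,0,0],"jaw":1},{"delta_pos":[0,-0.015,0.0123],"turn":[0,0,0],"jaw":1},{"delta_pos":[0,-0.0202,0.0169],"turn":[0,0,0],"jaw":1},{"delta_pos":[0,-0.0252,0.0217],"turn":[0,0,0],"jaw":1}]'

```text
time: 7.3
tool_pos: [0.575, -0.2176, 0.1698]
ee_rot: [3.14, 0.003, 1.666]
wrist_force: [-4.2, 0.8, 3.8]
width: 0.0088
```

```bash
python3 st.py t8
```

```text
7.4 hx 0.0424 hy -0.0001 z 0.0731 [-3.141e+00  2.000e-03  1.666e+00] [-5.5  0.2  4. ] 0.00893787908975542
tilt 0.49345965201945585 r 0.17375964738998045
```

Request:
move_arm --increments '[{"delta_pos":[0,-0.0036,0.0044],"turn":[0,0,0],"jaw":1},{"delta_pos":[0,-0.0082,0.0097],"turn":[0,0,0],"jaw":1},{"delta_pos":[0,-0.0126,0.0152],"turn":[0,0,0],"jaw":1},{"delta_pos":[0,-0.0168,0.0208],"turn":[0,0,0],"jaw":1},{"delta_pos":[0,-0.0203,0.0258],"turn":[0,0,0],"jaw":1}]'

```text
time: 7.9
tool_pos: [0.5527, -0.2197, 0.1416]
ee_rot: [-3.139, 0.001, 1.665]
wrist_force: [-4.2, 0.9, 1.4]
width: 0.0092
```

```bash
python3 st.py t9
```

```text
8.0 hx 0.0207 hy -0.0001 z 0.0454 [-3.138e+00  1.000e-03  1.665e+00] [-4.1 -0.2  1.1] 0.009142456613026503
tilt 0.28988731991706285 r 0.1729344966189126
```

Request:
move_arm --increments '[{"delta_pos":[0,-0.0032,0.0059],"turn":[0,0,0],"jaw":1},{"delta_pos":[0,-0.0066,0.012],"turn":[0,0,0],"jaw":1},{"delta_pos":[0,-0.0099,0.018],"turn":[0,0,0],"jaw":1},{"delta_pos":[0,-0.0125,0.0236],"turn":[0,0,0],"jaw":1},{"delta_pos":[0,-0.0149,0.029],"turn":[0,0,0],"jaw":1}]'

```text
time: 8.5
tool_pos: [0.5374, -0.2212, 0.1114]
ee_rot: [-3.138, 0.001, 1.665]
wrist_force: [-3.7, 0.0, 0.3]
width: 0.0089
```

```bash
python3 st.py t10
```

```text
8.6 hx 0.0053 hy -0.0001 z 0.0152 [-3.137e+00  1.000e-03  1.665e+00] [-3.3 -1.4 -0.3] 0.008712402350808543
tilt 0.09325510963830963 r 0.17245270462927936
```

View pics/t10.png

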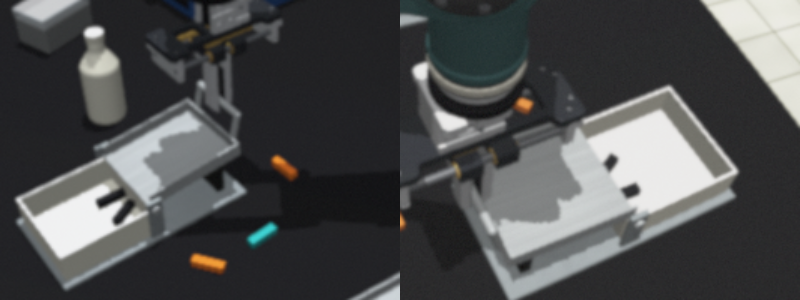

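Tilt is 0.09 and the tray is empty. The last stretch goes slower.

Request:
move_arm --increments '[{"delta_pos":[0,-0.001,0.003],"turn":[0,0,0],"jaw":1},{"delta_pos":[0,-0.002,0.0055],"turn":[0,0,0],"jaw":1},{"delta_pos":[0,-0.003,0.008],"turn":[0,0,0],"jaw":1},{"delta_pos":[0,-0.0038,0.0105],"turn":[0,0,0],"jaw":1},{"delta_pos":[0,-0.0044,0.0125],"turn":[0,0,0],"jaw":1}]'

```text
time: 9.1
tool_pos: [0.5327, -0.2216, 0.0982]
ee_rot: [-3.137, 0.001, 1.665]
wrist_force: [-3.5, -1.1, -0.8]
width: 0.009
```

```bash
python3 st.py t11
```

```text
9.2 hx 0.0008 hy -0.0001 z 0.0022 [-3.137  0.     1.665] [-3.2 -1.  -0.2] 0.009159009414133883
tilt 0.013542655383827373 r 0.17228454267270107
```

Now I press gently to the stop, watching the force.

Request:
move_arm --increments '[{"delta_pos":[0,-0.0005,0.001],"turn":[0,0,0],"jaw":1},{"delta_pos":[0,-0.0007,0.002],"turn":[0,0,0],"jaw":1},{"delta_pos":[0,-0.0007,0.003],"turn":[0,0,0],"jaw":1},{"delta_pos":[0,-0.0007,0.003],"turn":[0,0,0],"jaw":1}]'

```text
time: 9.6
tool_pos: [0.5319, -0.2217, 0.0955]
ee_rot: [-3.137, 0.001, 1.665]
wrist_force: [-5.1, -0.5, 2.3]
width: 0.0089
```

```bash
python3 st.py t12
```

```text
9.7 hx 0.0001 hy -0.0001 z -0.0002 [-3.137e+00  1.000e-03  1.665e+00] [-5.3 -0.5  2.3] 0.00920550973553255
tilt -0.0011731810966688627 r 0.17226606254511048
```

View pics/t12.png

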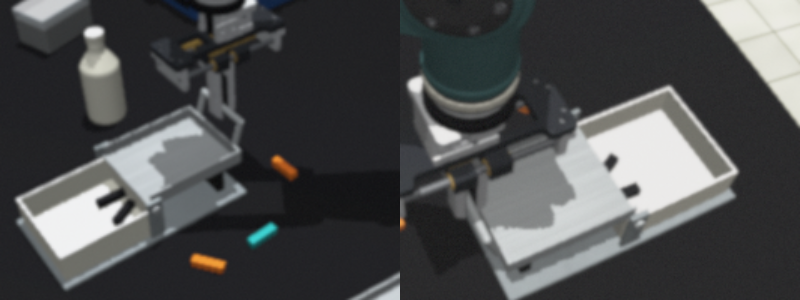

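Request:
move_arm --increments '[{"delta_pos":[0,0,0.001],"turn":[0,0,0],"jaw":1},{"delta_pos":[0,0,0.0015],"turn":[0,0,0],"jaw":1},{"delta_pos":[0,0,0.0015],"turn":[0,0,0],"jaw":1}]'

```text
time: 10.0
tool_pos: [0.5319, -0.2217, 0.0953]
ee_rot: [-3.137, 0.001, 1.665]
wrist_force: [-6.1, -1.0, 4.9]
width: 0.0089
```

```bash
python3 st.py t13
```

```text
10.1 hx 0.0001 hy -0.0001 z -0.0003 [-3.138e+00  1.000e-03  1.665e+00] [-6.2  0.3  4.9] 0.008748826617937825
tilt -0.0017581419334193882 r 0.17220736673210857
```

The tray is on its stop: z no longer moves and the force rises. I open the jaws partway.

Request:
move_arm --increments '[{"delta_pos":[0,0,0],"turn":[0,0,0],"jaw":0.7},{"delta_pos":[0,0,0],"turn":[0,0,0],"jaw":0.4},{"delta_pos":[0,0,0],"turn":[0,0,0],"jaw":0.2},{"delta_pos":[0,0,0],"turn":[0,0,0],"jaw":0.2},{"delta_pos":[0,0,0],"turn":[0,0,0],"jaw":0.2}]'

```text
time: 10.6
tool_pos: [0.5322, -0.2216, 0.0952]
ee_rot: [-3.138, 0.001, 1.665]
wrist_force: [0.9, -0.2, 0.3]
width: 0.0374
```

Request:
move_arm --increments '[{"delta_pos":[0,0,-0.015],"turn":[0,0,0],"jaw":0.2},{"delta_pos":[0,0,-0.035],"turn":[0,0,0],"jaw":0.2},{"delta_pos":[0,0,-0.06],"turn":[0,0,0],"jaw":0.2},{"delta_pos":[0,0,-0.09],"turn":[0,0,0],"jaw":0.2},{"delta_pos":[0,0,-0.12],"turn":[0,0,0],"jaw":0.2}]'

```text
time: 11.1
tool_pos: [0.5326, -0.2214, 0.2175]
ee_rot: [-3.139, 0.002, 1.665]
wrist_force: [-0.5, 0.9, 0.4]
width: 0.0373
```

Request:
move_arm --increments '[{"delta_pos":[0.04,0,-0.01],"turn":[0,0,0],"jaw":0.2},{"delta_pos":[0.08,0,-0.01],"turn":[0,0,0],"jaw":0.2},{"delta_pos":[0.12,0,-0.01],"turn":[0,0,0],"jaw":0.2},{"delta_pos":[0.15,0,-0.01],"turn":[0,0,0],"jaw":0.2},{"delta_pos":[0.15,0,-0.01],"turn":[0,0,0],"jaw":0.2}]'

```text
time: 11.6
tool_pos: [0.5185, -0.0689, 0.2292]
ee_rot: [3.142, 0.001, 1.67]
wrist_force: [0.5, -1.0, 0.8]
width: 0.0375
```

```bash
python3 st.py t14; python3 - <<'E'
from h import *
p=np.load("p.npy");k=1.5
for n in("side","scene"):
    im=cv2.resize(snapshot(n)[:,:,::-1],None,fx=k,fy=k)
    if n=="side":
        for L in([(-165,-40,50),(-165,40,50)],[(-150,-65,18),(0,-65,18),(0,65,18),(-150,65,18)]):
            cv2.polylines(im,[(proj(n,w(p,L))*k).astype(int)],True,(0,0,255),1)
    cv2.imwrite(f"pics/end_{n}.png",im)
E
```

```text
11.7 hx 0.0014 hy 0.1502 z 0.1327 [-3.141e+00  3.000e-03  1.666e+00] [-0.4 -0.2 -0.4] 0.03767647186477172
tilt 0.5462160417294246 r 0.24526713198243397
```

View pics/end_side.png

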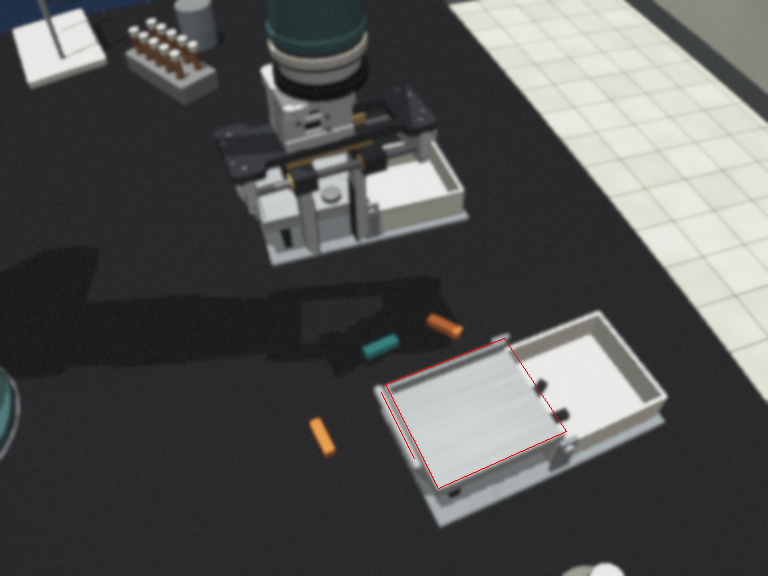

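View pics/end_scene.png

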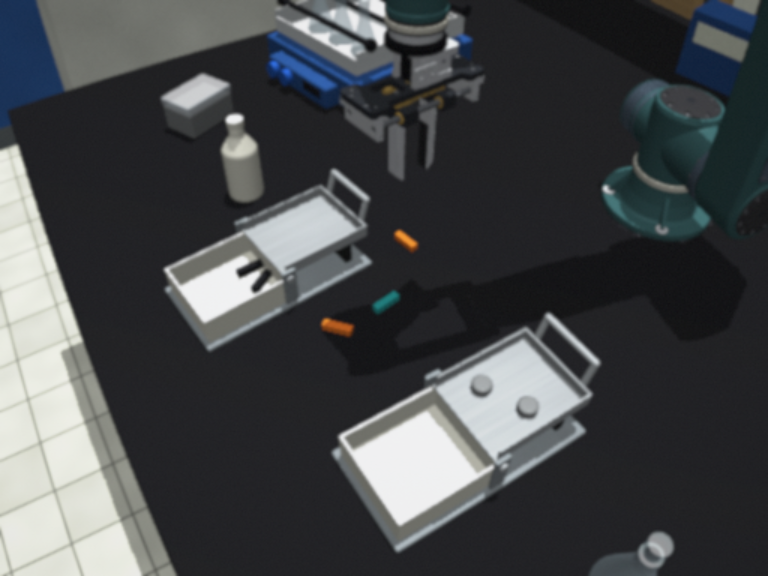

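The tray matches its original down outline and is empty. Both cuvettes are in the basin at scene (250,268) and (262,280), the gripper is clear, and the other objects have not moved.

```bash
python3 -c "
from bench import *
print(close_job())"
```

```text
the job is handed in; nothing more can be done
None
```

The job is done and handed in at about 12 s of the 38 s allowed. I lifted the handle of the cuvette tray to a tilt of about 0.9 rad, and both cuvettes slid into the basin behind it. I then lowered the tray slowly to its stop, let go and moved the arm clear.

**Last checks:**
- **Tray down:** the tray stopped moving while the upward force rose to about 5 N. In the side camera it matches the outline fitted before the lift.
- **Cuvettes:** both cameras show the tray empty and both cuvettes inside the basin.
- **Everything else:** the loose orange and turquoise bars, the caps tray and the bottle look unmoved. The highest wrist force I saw was about 9 N.

**Less certain:** the cuvettes lie close to the hinge-side wall, where the tray partly hides them in the side view. Their lengths measured from the scene view (about 41 and 39 mm against the true 45 mm) suggest they lie flat, but I did not confirm it.

**Refused call:** one move call was refused before anything moved, probably because it lacked "turn"; I sent it again with "turn" included.

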